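# Swap the rim sprocket on a clutch drum's splined hub and hold the new one home

## Robot

A 6-joint arm with a two-finger parallel gripper is mounted at the origin on a cart in front of the work surface, level with it; the furniture and walls round the work are solid. World frame = base frame: x ahead of the robot, y to its left, z up, the work surface at z = 0. Lengths are in m, angles in rad, forces in N, time in s.
With the tool pointing down it reaches from about 0.4 to 0.825 m from the base axis. Payload 7 kg.
Tool frame: the origin (TCP) lies at the very end of the fingers, on their centre line; the grasp point (between the pads) lies arm.hold_point_z behind it (arm.hold_point_z is the distance from the TCP to the grasp point, in m); z points along the fingers, y is the line along which they close (so a half turn about z gives the same grasp; the last joint's range is limited). The gripper opens to 88 mm and grips with 3 to 60 N. Pads are 19 mm wide; open, the fingers measure 130 mm over their backs; the gripper's body (78 mm by 193 mm) begins 47 mm behind the grasp point.
Start: joints at [1.45, 0.359, 0.012, 0, -1.224, -0.288], TCP at [0.268, 0.619, 0.227] pointing down, gripper open.
Joint ranges: [-3.07, 3.07], [-1.43, 2.12], [-1.02, 1.25], [-3.03, 1.67], [-3.05, -0], [-3.03, 3.03]. Speed limits (rad/s): [2.39, 2.39, 3.01, 3.14, 3.14, 3.14].

## Interface

Orientations are given as [roll, pitch, yaw] about the fixed x, y, z axes, in that order (R = Rz(yaw) Ry(pitch) Rx(roll)).
In Python, from station import arm gives the robot as it stands.
- The arm moves only by the tool jog_arm, called after "Emit:" by a JSON object that holds its "name" and its "arguments", one argument or row to a line. Schema: {"type":"object","properties":{"moves":{"type":"array","items":{"type":"number"},"minItems":5,"maxItems":100},"grip_n":{"type":"number"},"only":{"type":"string"},"quiet":{"type":"boolean"},"lines":{"type":"string"}},"required":["moves"],"additionalProperties":false}. moves is one flat list of numbers that holds 1 to 20 rows one after another, with no inner brackets; each row has 5 numbers: the finger opening in m, then dx, dy, dz in m, then a turn about the tool's z in rad; each row is the pose to reach, as a shift and turn from the pose commanded when the call began, along the tool's axes at that moment; what a row does not reach only later rows make up. A row lasts 1/12 s, in which the tool goes at most 0.0417 m and 0.125 rad, less where a joint would pass 70% of its speed; a pose out of reach is approached as far as the arm can. The fingers move at their own pace and stop on an object; grip_n is the grip in N (left out, the last holds). Time passes only in rows, so rows that do not move let the fingers close. The tool returns the time, the measured TCP pose, the force, the opening and the grip force at its end. only (a regular expression) keeps the lines of the reply that match it, lines (a string "A,B") keeps lines A to B, and quiet returns only ok. Input that does not fit is refused with a message, and nothing moves.
- arm.get_state(): the state, without advancing time (a new reading comes with each control period).
- arm.grab_frame(name): name is "scene" or "top"; returns the picture (384x512x3 uint8, red, green, blue); there is no depth.
- arm.camera_params(name): a dict with "fx", "fy", "cx", "cy" (pixels), "T" (4x4, takes a point from camera to world coordinates). Camera axes: x right, y down, z forward; pixel columns grow to the right and rows downward; lengths in m; the calibration is good to about 2 mm. A picture is of the moment at which its call begins. camera_params takes no time and is no camera call.
- arm.job_done(): hands the job in; it is judged then, once.
The state is a dict: "t": time; "q": joint angles; "qd": joint speeds; "joint_efforts": joint torques, N m; "eef_pos": TCP position; "ee_rot": TCP orientation; "force": force on the tool from outside, world axes, zero at the start; "moment": the same for the moment, N m; "width": finger opening in m; "gripper_force": force on a finger pad.
Only numpy, scipy, OpenCV 4.12 (cv2) and the standard library are available. Lean on these libraries where they do the work, as an engineer would, in place of code of your own. Each camera call takes 0.05 s, during which the arm holds its last target. There are 200 camera calls.

## Task

Change the rim sprocket on the saw engine: pull the old one up off the clutch drum's splined hub and lay it down flat on the bench, then take the new one, the smallest of the sprockets, from the bench, turn it until its splines mesh with the hub, slide it down and push it fully home against the sprung thrust washer. Finish while still holding it pressed down on its seat: it springs back up when let go, and I can slip the retaining clip on only while you keep it down. Leave the large sprocket, the carburettor, the spark plug and the grease tub where they are.

Things in the scene. Friction and masses are not known exactly. Their poses are not given: they have to be found in the camera images.
- old_sprocket: The old rim sprocket, 58 mm across, 18 mm thick, eight small notches in its rim; 0.17 kg. It sits loose on the hub, resting on the free thrust washer, its underside 96.5 mm above the bench; lift it straight up at least 28 mm to clear the crank's end. Origin at the centre of its underside, z up. Its outside has 16 flats, in pairs 58 mm apart: one faces its x axis, the rest every 360/16 degrees.
- clear_bench (a point): Middle of a patch of bench, on its surface, that is always clear and has room for the old sprocket and the fingers (any other clear, level place on the bench will do too).
- new_sprocket: The new rim sprocket, to be fitted: a bare steel ring 52 mm across, 18 mm thick, lying flat, seven small notches in its rim; 0.14 kg. Origin at the centre of its underside, z up along its bore. Its outside has 14 flats, in pairs 52 mm apart: one faces its x axis, the others follow every 360/14 degrees; grip any pair.
- new_bore (a point): Centre of the new sprocket's bore, 9 mm above its underside; axes as the sprocket's. The bore goes right through and has 7 inward spline teeth 3.6 mm wide with a groove on the x axis and one every 360/7 degrees, the teeth midway between; tooth tips 12.3 mm from the axis, grooves 15.3 mm. The teeth taper over 2 mm at both faces.
- hub_end (a point): Top centre of the upright splined hub, 114 mm above the bench. z is up; a hub tooth stands on its x axis and every 360/7 degrees. Teeth 3.6 mm wide, tips 14 mm from the axis, grooves 11 mm, top 3.5 mm tapered. The new sprocket meshes when its x axis points along it or n x 360/7 degrees from it, within about 9 degrees and 1.3 mm. The crank end rises 10 mm more.
- hub_seat (a point): Centre of the solid shoulder, 47 mm across, at the hub's foot, 22 mm below hub_end and 4 mm above the drum's face: the new sprocket is home when its underside is here (the hub then stands 4 mm proud of it). Unmeshed it stops on the hub's end. Hub and dark clutch drum (73 mm across, face 88 mm above the bench) turn stiffly together, about 0.35 N m.
- thrust_washer (a joint): How far the sprung thrust washer round the hub's foot is pressed down, in m: 0 when free (its top 17.5 mm below hub_end, where the meshed sprocket first meets it), 0.0045 with the sprocket home. The spring takes about 3.6 N to start and 7.7 N at home; let go, it lifts the sprocket back.
- bar_stud (a point): Top of the nearer of two 8 mm guide bar studs, 78 mm from the hub's axis and 101 mm above the bench; the other is 30 mm farther out. They are part of the stripped saw engine, which lies fixed on a plywood board, clutch side up; its finned cylinder and crankcase stay below 78 mm. Keep clear.
- large_sprocket: A larger sprocket for another saw: nine notches, 66 mm across and 14 mm thick, lying flat on the bench. Origin at the centre of its underside. Leave it.
- carburettor: A carburettor lying on the bench, 67 x 50 x 40 mm. Origin at the centre of its underside. Leave it.
- loose_plug: A spark plug lying on the bench, 70 mm long. Origin under its middle. Leave it.
- grease_tub: A round tub, 69 mm across and 52 mm high. Origin at the centre of its underside. Leave it.

How it is judged:
On the way, in this order (a step that is already met when the one before it is completed fails the run):
1. the old sprocket lies flat on the bench, let go (height (world z) of old_sprocket below 0.025 m and angle between old_sprocket's own z axis and vertical below 0.1 rad and linear speed of old_sprocket below 0.02 m/s and contact force between the fingers and old_sprocket below 0.1 N), for 0.2 s.
2. the new sprocket is lifted clear of the bench (height (world z) of new_sprocket above 0.05 m), for 0.1 s.
3. its splines have meshed with the hub's: upright on the hub's axis with its lower face at least 6 mm below the hub's end (z of new_sprocket in the frame of hub_end below -0.006 m and horizontal distance between new_sprocket and hub_end below 0.003 m and angle between new_sprocket's own z axis and vertical below 0.12 rad), for 0.1 s.
At the end, for the whole second after the job is handed in: New sprocket meshed on the hub (axis within 3 mm, level within 0.06 rad), underside at least 20.6 mm below hub_end (home: 22), thrust washer down at least 3.2 of 4.5 mm, fingers on the sprocket with over 3 N; old sprocket flat (0.1 rad), at rest, under 25 mm above the bench (value of joint thrust_washer above 0.0032 m and z of new_sprocket in the frame of hub_end below -0.0206 m and horizontal distance between new_sprocket and hub_end below 0.003 m and angle between new_sprocket's own z axis and vertical below 0.06 rad and contact force between the fingers and new_sprocket above 3 N and linear speed of new_sprocket below 0.01 m/s and height (world z) of old_sprocket below 0.025 m and angle between old_sprocket's own z axis and vertical below 0.1 rad and linear speed of old_sprocket below 0.02 m/s); the arm keeps its last pose, push and grip.
It fails at once if the old or the new sprocket was dropped or thrown: over 0.6 m/s with no finger on it ((linear speed of old_sprocket above 0.6 m/s and contact force between the fingers and old_sprocket below 0.05 N) or (linear speed of new_sprocket above 0.6 m/s and contact force between the fingers and new_sprocket below 0.05 N)).
It fails at once if the large sprocket, the carburettor, the spark plug or the grease tub was moved more than 20 mm (distance of any of large_sprocket, carburettor, loose_plug, grease_tub from where it was at the start of the episode above 0.02 m).
It also fails if it takes over 54 s, if anything falls off the work surface, if the arm or the gripper's body presses on something with over 40 N, if the wrist force passes 120 N, or if a joint passes its speed limit or range.

## Working session

There is one attempt and no reset: what is moved stays moved. The work goes in short steps, Python scripts to look and compute and a tool call to move; the robot and the scene stay as the last step left them, time stands still between calls to the robot, and variables do not carry over. Pictures are saved under pics/ and viewed, at most 10 in all, crops included, and the job is handed in when it is done.

```bash
ls; mkdir -p pics
```

Run:
```python
from station import arm
import cv2,numpy as np
for n in("scene","top"):
    im=arm.grab_frame(n); cv2.imwrite(f"pics/{n}0.png",im[:,:,::-1]); p=arm.camera_params(n); print(n,p)
print(arm.get_state(),arm.hold_point_z)
```

```text
pics
station.py
scene {'fx': 485.5125633918046, 'fy': 485.5125633918046, 'cx': 257.61224505392084, 'cy': 193.69679743056682, 'T': array([[ 7.50000648e-01, -4.45960112e-01,  4.88486035e-01,
         1.19040395e-01],
       [-6.61436948e-01, -5.06159969e-01,  5.53446700e-01,
        -4.57776387e-01],
       [ 4.36924013e-04, -7.38188096e-01, -6.74594800e-01,
         7.68047114e-01],
       [ 0.00000000e+00,  0.00000000e+00,  0.00000000e+00,
         1.00000000e+00]])}
top {'fx': 394.602649867591, 'fy': 394.602649867591, 'cx': 250.95554184083286, 'cy': 188.11864596840564, 'T': array([[ 0.00838105, -0.99229033,  0.12365139,  0.46315326],
       [-0.99965565, -0.00523916,  0.02571261,  0.07395441],
       [-0.02486655, -0.12382431, -0.99199254,  1.13452264],
       [ 0.        ,  0.        ,  0.        ,  1.        ]])}
{'t': 0.1, 'q': array([ 1.45012819e+00,  3.59294127e-01,  1.11538413e-02, -2.95357551e-04,
       -1.22410778e+00, -2.88102601e-01]), 'qd': array([-0.00077179, -0.00156034,  0.00037579,  0.00046288,  0.00030417,
        0.0005765 ]), 'joint_efforts': array([-1.47123268e-03, -5.84162378e+01,  2.93751365e+01,  7.01546699e+00,
        1.02157283e-02, -4.41871282e-05]), 'eef_pos': array([0.26815399, 0.61897235, 0.22573389]), 'ee_rot': array([ 3.14012185e+00, -1.46295611e-04, -4.08871191e-01]), 'force': array([ 0.26680128, -0.18805083, -0.0662636 ]), 'moment': array([-0.00488525,  0.00070387, -0.01503836]), 'gripper_force': 0.0, 'width': 0.0877188629512325} 0.0188
```

View pics/scene0.png

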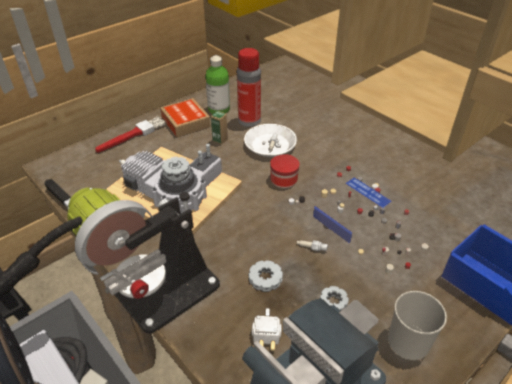

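View pics/top0.png

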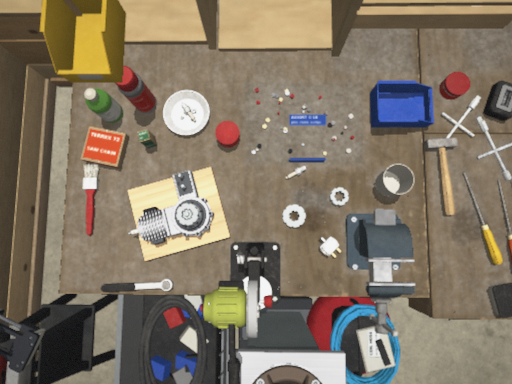

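The views show the old sprocket on the hub at top (190,216) / scene (178,170). The new one is at top (339,197) / scene (334,297), and the large one at top (293,215) / scene (266,275). I'll enlarge the key areas next.

Run:
```python
import cv2,numpy as np
s=cv2.imread("pics/scene0.png");t=cv2.imread("pics/top0.png")
c=lambda im,u,v:cv2.resize(im[v-22:v+22,u-29:u+29],(399,300),interpolation=cv2.INTER_CUBIC)
cv2.imwrite("pics/m1.png",np.vstack([np.hstack([c(t,190,216),c(t,339,197)]),np.hstack([c(s,178,170),c(s,334,297)])]))
```

```text
(no output)
```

View pics/m1.png

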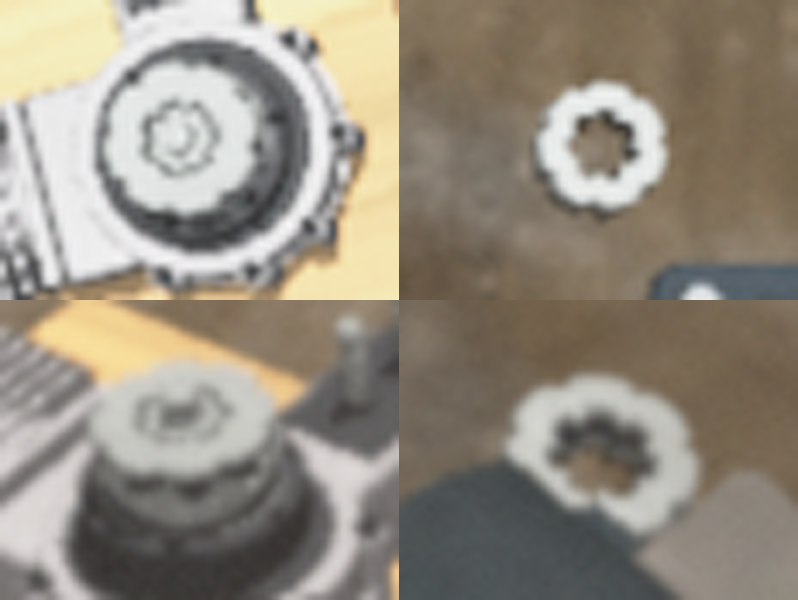

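The crops show the old sprocket's top face with its notches clear in both views. The new ring is whole in the top view but partly hidden by the vise in the scene view.

Create h.py:
```python
import cv2,numpy as np
from station import arm
def ray(n,uv):
    p=arm.camera_params(n);T=p["T"]
    d=T[:3,:3]@np.array([(uv[0]-p["cx"])/p["fx"],(uv[1]-p["cy"])/p["fy"],1.]);return T[:3,3],d/np.linalg.norm(d)
def plane(n,uv,z):
    o,d=ray(n,uv);return o+d*(z-o[2])/d[2]
def proj(n,X):
    p=arm.camera_params(n);T=p["T"];c=(np.atleast_2d(X)-T[:3,3])@T[:3,:3]
    return np.c_[c[:,0]/c[:,2]*p["fx"]+p["cx"],c[:,1]/c[:,2]*p["fy"]+p["cy"]]
def tri(a,b):
    (o,d),(p,e)=ray("top",a),ray("scene",b)
    s=np.linalg.lstsq(np.c_[d,-e],p-o,rcond=None)[0];P,Q=o+s[0]*d,p+s[1]*e
    return (P+Q)/2,np.linalg.norm(P-Q)
def polar(im,n,c,radii,N=360):
    """brightness on world circles (radii) round point c, at angles about world z"""
    a=np.arange(N)*2*np.pi/N
    g=cv2.cvtColor(im,cv2.COLOR_RGB2GRAY).astype(np.float32);out=[]
    for r in radii:
        uv=proj(n,np.c_[c[0]+r*np.cos(a),c[1]+r*np.sin(a),np.full(N,c[2])]).astype(np.float32)
        out.append(cv2.remap(g,uv[:,:1],uv[:,1:],cv2.INTER_CUBIC)[:,0])
    return np.array(out)
def harm(row,k):
    f=np.fft.rfft(row-row.mean())/len(row)*2
    return abs(f[k]),np.degrees(-np.angle(f[k]))/k%(360/k)   # amplitude, angle of bright maximum
def blob(im,seed,lo,box=30,S=8):
    u,v=seed;g=cv2.cvtColor(im[v-box:v+box,u-box:u+box],cv2.COLOR_RGB2GRAY)
    g=cv2.resize(g,None,fx=S,fy=S,interpolation=cv2.INTER_CUBIC)
    cs,_=cv2.findContours((g>lo).astype(np.uint8),cv2.RETR_EXTERNAL,cv2.CHAIN_APPROX_NONE)
    cs=[c for c in cs if cv2.pointPolygonTest(cv2.convexHull(c),(box*S,box*S),False)>0]
    c=max(cs,key=cv2.contourArea);e=cv2.fitEllipse(cv2.convexHull(c))
    return (np.array(e[0])+.5)/S-.5+[u-box,v-box],np.array(e[1])/S,e[2]
```

Run:
```python
from h import *
t=cv2.imread("pics/top0.png")[:,:,::-1].copy();s=cv2.imread("pics/scene0.png")[:,:,::-1].copy()
for lo in(150,165,180,195):
    for n,im,sd in(("old top",t,(187,214)),("new top",t,(339,197)),("large top",t,(293,215)),("old sc",s,(175,164)),("large sc",s,(266,275))):
        if 'sc' in n: l=lo-20
        else: l=lo
        try:
            e=blob(im,sd,l,18 if 'old' in n else 24);print(lo,n,e[0].round(2),e[1].round(1))
        except Exception as x: print(lo,n,'fail')
g=lambda im,u,v:cv2.cvtColor(im,cv2.COLOR_RGB2GRAY)[v-16:v+17:2,u-18:u+19:2]
print(g(t,187,214));print(g(s,176,165))
```

```text
150 old top [185.4  212.56] [47.1 51.8]
150 new top [339.17 195.73] [18.7 19.4]
150 large top [293.63 215.24] [23.7 24. ]
150 old sc [167.37 164.73] [37.3 52.3]
150 large sc [265.5  273.46] [28.1 35.1]
165 old top [185.86 211.9 ] [46.9 50.7]
165 new top [339.16 195.76] [18.3 18.9]
165 large top [293.64 215.28] [23.4 23.6]
165 old sc [155.66 164.58] [33.8 72.8]
165 large sc [265.41 273.42] [27.3 34.2]
180 old top [185.94 211.65] [46.  51.3]
180 new top [339.17 195.79] [18.  18.5]
180 large top [293.66 215.31] [23.  23.2]
180 old sc [149.96 165.31] [34.4 82.2]
180 large sc [265.28 273.38] [26.7 33.3]
195 old top [184.48 206.86] [38.2 56.3]
195 new top [339.15 195.78] [17.6 18.1]
195 large top [293.69 215.33] [22.7 22.8]
195 old sc [169.36 159.69] [24.2 43.7]
195 large sc [265.28 273.36] [25.9 32.6]
[[231 231 232 233 221 227 227 225 237 238 234 230 238 238 232 234 218 165
  220]
 [232 233 234 234 234 223 238 227 189 121 112 108 117 165 218 237 210  97
  166]
 [233 233 233 233 234 237 197 108 124 122 108  89  91 106 107 168 233 228
  127]
 [233 232 232 227 237 142 132 217 231 223 209 210
[... 1763 characters left out ...]
 141 118 122 169 173 182 202 201 162 109  96
   93]
 [141 118 169 197 199 188 173 160 171 172 169 166 199 202 195 137 143 168
  121]
 [117 177 161 164 197 199 196 182 188 194 190 198 198 192 154 123 106 161
  201]
 [179 200 129 118 175 192 194 191 196 199 198 175 151 121 114 123 100 111
  199]
 [212 168  96 112 117 127 135 130 150 156 140 109  80  79 109  99 105 100
  163]
 [210 140  72  90 108  76  76  91  91  71  71 106 114 117 115  89 107  87
   98]
 [210 131  59  75  92 109 116 114 113  96 105 123 110  98  73 112  98  72
   77]
 [186  93  63  66  67  78 101 112 118 119 113 106  89  82 107  83  74  56
   78]
 [162  73  69  67  65  71  69  78  86  84  75  79 103 103  92  74  56  56
   84]]
```

Add to h.py:
```python
from scipy.optimize import least_squares
def circ(im,n,uv,z,R,w=.006,dark=True):
    """fit the outer edge (bright inside) of a level disc near radius R: pixel centre, world centre, radius, rms"""
    c=plane(n,uv,z)
    for _ in range(4):
        r=np.arange(R-w,R+w,.00025);P=polar(im,n,c,r,180)
        d=np.gradient(cv2.GaussianBlur(P,(1,5),0),axis=0);k=d.argmin(0);a=np.radians(np.arange(180)*2)
        ok=(-d.min(0)>np.percentile(-d.min(0),25))&(k>1)&(k<len(r)-2);q=np.c_[c[0]+r[k]*np.cos(a),c[1]+r[k]*np.sin(a)][ok]
        s=least_squares(lambda p:np.hypot(*(q-p[:2]).T)-p[2],[c[0],c[1],R],loss="soft_l1",f_scale=.0007)
        c=np.array([s.x[0],s.x[1],z])
    return proj(n,c)[0],c,s.x[2],np.sqrt(np.mean(s.fun**2))
```

Run:
```python
from h import *
t=cv2.imread("pics/top0.png")[:,:,::-1].copy();s=cv2.imread("pics/scene0.png")[:,:,::-1].copy()
for nm,a,b,z,R in(("old",(187.2,214.3),(175.4,165),.1145,.029),("new",(339.2,195.8),(334,297),.018,.026),("large",(293.6,215.3),(265.4,273.4),.014,.033)):
    A=circ(t,"top",a,z,R);B=circ(s,"scene",b,z,R)
    print(nm,A[0].round(2),A[1].round(4),A[2:],B[0].round(2),B[1].round(4),B[2:],"tri",tri(A[0],B[0]))
    k={"old":8,"new":7,"large":9}[nm]
    for n,im,c in(("top",t,A[1]),("scene",s,B[1])):
        rr=[R-.004,R-.003,R-.002,R-.001,R]+([.010,.011,.012,.013,.014,.015,.016] if nm=="new" else [])
        print(n,[(round(r*1e3,1),)+tuple(np.round(harm(p,k),1)) for r,p in zip(rr,polar(im,n,c,rr))])
```

```text
old [186.78 213.77] [0.5223 0.2664 0.1145] (np.float64(0.028731837843932843), np.float64(0.0009436584982928753)) [175.08 163.37] [0.5233 0.2674 0.1145] (np.float64(0.03166287885705669), np.float64(0.0018658265909753283)) tri (array([0.52239468, 0.26609574, 0.11580083]), np.float64(0.00034697294853076893))
top [(25.0, np.float32(8.0), np.float32(15.7)), (26.0, np.float32(15.7), np.float32(16.0)), (27.0, np.float32(24.5), np.float32(16.2)), (28.0, np.float32(29.3), np.float32(16.1)), (29.0, np.float32(26.3), np.float32(16.0))]
scene [(25.0, np.float32(1.4), np.float32(23.2)), (26.0, np.float32(2.5), np.float32(22.4)), (27.0, np.float32(3.1), np.float32(20.8)), (28.0, np.float32(3.3), np.float32(19.9)), (29.0, np.float32(3.2), np.float32(18.3))]
new [339.15 195.82] [ 0.5817 -0.1469  0.018 ] (np.float64(0.025720347129271705), np.float64(0.0008687894250609748)) [334.55 296.06] [ 0.5828 -0.1489  0.018 ] (np.float64(0.02389913085526962), np.float64(0.0016521937220068193)) tri (array([ 0.58259011, -0.14783587,  0.01690408]), np.float64(0.002066882703779731))
top [(22.0, np.float32(8.6), np.f
[... 1093 characters left out ...]
59988452864722), np.float64(0.000809325971605165)) [265.3  273.12] [ 0.5243 -0.0215  0.014 ] (np.float64(0.03264037642494482), np.float64(0.0009665950989335538)) tri (array([ 0.52604142, -0.01930733,  0.01037594]), np.float64(0.00038361383592891755))
top [(29.0, np.float32(7.5), np.float32(32.0)), (30.0, np.float32(14.0), np.float32(31.9)), (31.0, np.float32(22.1), np.float32(32.0)), (32.0, np.float32(26.5), np.float32(31.9)), (33.0, np.float32(25.0), np.float32(31.7))]
scene [(29.0, np.float32(6.5), np.float32(32.1)), (30.0, np.float32(11.3), np.float32(32.0)), (31.0, np.float32(15.2), np.float32(31.9)), (32.0, np.float32(15.9), np.float32(32.0)), (33.0, np.float32(12.4), np.float32(32.1))]
```

Add to h.py:
```python
def delta(x,y,z,close_deg):
    """shift in tool axes and turn to bring TCP to x,y,z with closing line at close_deg (world, mod 180)"""
    from scipy.spatial.transform import Rotation as Ro
    s=arm.get_state();R=Ro.from_euler("xyz",s["ee_rot"]).as_matrix()
    d=R.T@(np.array([x,y,z])-s["eef_pos"]);cur=np.degrees(np.arctan2(R[1,1],R[0,1]))
    e=(close_deg-cur+90)%180-90
    print("t",round(s["t"],2),"d",d.round(4),"turn",round(-np.radians(e),4),"|",round(np.radians(180-abs(e))*np.sign(e),3),"close now",cur.round(2),"q6",s["q"][5].round(2),"F",s["force"].round(1))
```

```bash
python3 -c "
from h import *
delta(.5226,.2665,.2257,61.1)
print(plane('top',(245,178),0), plane('top',(228,133),.052))"
```

```text
t 0.1 d [0.3736 0.2223 0.0004] turn 0.0955 | -3.046 close now -113.43 q6 -0.29 F [ 0.3 -0.2 -0.1]
[0.63413915 0.12093829 0.        ] [0.75431189 0.16805097 0.052     ]
```

Emit:
{"name": "jog_arm", "arguments": {
  "moves": [0.088,0.3736,0.2223,0.0004,0.0955,0.088,0.3736,0.2223,0.0004,0.0955,0.088,0.3736,0.2223,0.0004,0.0955,0.088,0.3736,0.2223,0.0004,0.0955,0.088,0.3736,0.2223,0.0004,0.0955,0.088,0.3736,0.2223,0.0004,0.0955,0.088,0.3736,0.2223,0.0004,0.0955,0.088,0.3736,0.2223,0.0004,0.0955,0.088,0.3736,0.2223,0.0004,0.0955,0.088,0.3736,0.2223,0.0004,0.0955,0.088,0.3736,0.2223,0.0004,0.0955,0.088,0.3736,0.2223,0.0004,0.0955,0.088,0.3736,0.2223,0.0004,0.0955]
}}

```text
t: 1.18
eef_pos: [0.5232, 0.2656, 0.2257]
ee_rot: [3.141, 0.0, -0.507]
force: [0.2, -0.0, -0.0]
width: 0.0876
gripper_force: 0.0
```

```bash
python3 -c "
from h import *
delta(.5226,.2665,.0990,61.1)"
```

```text
t 1.18 d [-0.0009 -0.0006  0.1267] turn -0.0025 | 3.139 close now -119.04 q6 0.26 F [ 0.2 -0.  -0. ]
```

Emit:
{"name": "jog_arm", "arguments": {
  "moves": [0.088,-0.0009,-0.0006,0.0400,0,0.088,-0.0009,-0.0006,0.0800,0,0.088,-0.0009,-0.0006,0.1100,0,0.088,-0.0009,-0.0006,0.1267,0,0.088,-0.0009,-0.0006,0.1267,0,0.05,-0.0009,-0.0006,0.1267,0,0.05,-0.0009,-0.0006,0.1267,0,0.05,-0.0009,-0.0006,0.1267,0,0.05,-0.0009,-0.0006,0.1267,0,0.05,-0.0009,-0.0006,0.1267,0,0.05,-0.0009,-0.0006,0.1267,0],
  "grip_n": 25
}}

```text
t: 2.1
eef_pos: [0.5224, 0.2677, 0.1004]
ee_rot: [-3.141, -0.0, -0.504]
force: [-1.8, -1.0, 4.1]
width: 0.0577
gripper_force: 25.0
```

```bash
python3 -c "
from h import *
delta(.5226,.2665,.2,61.1)"
```

```text
t 2.1 d [ 0.0008  0.0009 -0.0996] turn 0.0001 | -3.142 close now -118.9 q6 0.26 F [-1.8 -1.   4.1]
```

Emit:
{"name": "jog_arm", "arguments": {
  "moves": [0.05,0,0,-0.01,0,0.05,0,0,-0.02,0,0.05,0,0,-0.03,0,0.05,0,0,-0.045,0,0.05,0,0,-0.07,0,0.05,0,0,-0.1,0,0.05,0,0,-0.1,0]
}}

```text
t: 2.68
eef_pos: [0.5252, 0.2696, 0.2068]
ee_rot: [-3.133, -0.005, -0.503]
force: [0.8, 0.5, -0.7]
width: 0.0575
gripper_force: 25.0
```

```bash
python3 -c "
from h import *
delta(.634,.121,.1,61.1)"
```

```text
t 2.68 d [0.1665 0.0786 0.1069] turn 0.0012 | -3.14 close now -118.83 q6 0.26 F [ 0.8  0.5 -0.7]
```

Emit:
{"name": "jog_arm", "arguments": {
  "moves": [0.05,0.034,0.016,0,0,0.05,0.068,0.032,0,0,0.05,0.102,0.048,0.01,0,0.05,0.136,0.064,0.04,0,0.05,0.1665,0.0786,0.08,0,0.05,0.1665,0.0786,0.12,0,0.05,0.1665,0.0786,0.16,0,0.05,0.1665,0.0786,0.185,0,0.05,0.1665,0.0786,0.185,0,0.05,0.1665,0.0786,0.185,0]
}}

```text
t: 3.52
eef_pos: [0.6294, 0.1179, 0.0137]
ee_rot: [3.138, 0.002, -0.504]
force: [1.5, 0.0, -0.9]
width: 0.0579
gripper_force: 25.0
```

Run:
```python
from h import *
for n in("scene","top"): cv2.imwrite(f"pics/{n}1.png",arm.grab_frame(n)[:,:,::-1])
s=cv2.imread("pics/scene1.png");t=cv2.imread("pics/top1.png")
cv2.imwrite("pics/m2.png",np.vstack([np.hstack([cv2.resize(s[60:240,120:360],(400,300)),cv2.resize(t[110:260,150:350],(400,300))]),np.hstack([cv2.resize(s[148:192,147:205],(400,300),interpolation=2),cv2.resize(t[192:236,160:218],(400,300),interpolation=2)])]))
delta(.634,.121,.004,61.1)
```

```text
t 3.62 d [ 0.001  -0.0022  0.0133] turn 0.0012 | -3.14 close now -118.83 q6 0.58 F [ 0.3  0.3 -1.4]
```

View pics/m2.png

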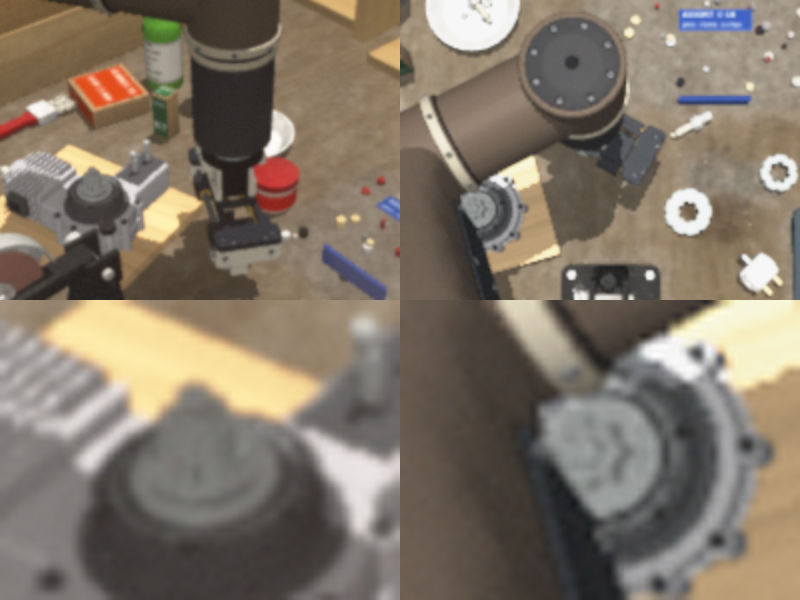

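The old sprocket is in the gripper and the hub is bare (scene crop, top left, near 178,165). Next I set the sprocket down.

Emit:
{"name": "jog_arm", "arguments": {
  "moves": [0.05,0,0,0.005,0,0.05,0,0,0.009,0,0.05,0,0,0.012,0,0.05,0,0,0.0133,0,0.05,0,0,0.0133,0]
}}

```text
t: 4.03
eef_pos: [0.6309, 0.1193, 0.0041]
ee_rot: [-3.14, -0.002, -0.503]
force: [-5.7, 1.0, 15.9]
width: 0.0574
gripper_force: 25.0
```

```bash
python3 -c "
from h import *
print(arm.get_state())"
```

```text
{'t': 4.0333, 'q': array([ 0.49048513,  0.5155642 , -0.30820977,  0.00077545, -0.74427734,
        0.57653396]), 'qd': array([ 0.00079564, -0.00107087, -0.00175786, -0.00214227,  0.00329549,
        0.0002994 ]), 'joint_efforts': array([ -1.09007869, -53.37904215,  19.86885309,   4.60096568,
         1.89605176,   0.11598903]), 'eef_pos': array([0.63094895, 0.11927433, 0.00411196]), 'ee_rot': array([-3.13957870e+00, -1.93800041e-03, -5.03209497e-01]), 'force': array([-5.70247749,  0.98258979, 15.87405714]), 'moment': array([ 0.19602207,  2.30107207, -0.15039304]), 'gripper_force': 25.009076765854843, 'width': 0.05742097979026445}
```

Emit:
{"name": "jog_arm", "arguments": {
  "moves": [0.05,0,0,-0.001,0,0.088,0,0,-0.001,0,0.088,0,0,-0.001,0,0.088,0,0,-0.001,0,0.088,0,0,-0.001,0,0.088,0,0,-0.03,0,0.088,0,0,-0.07,0,0.088,0,0,-0.11,0,0.088,0,0,-0.15,0,0.088,0,0,-0.15,0]
}}

```text
t: 4.87
eef_pos: [0.6346, 0.1197, 0.1603]
ee_rot: [-3.132, -0.009, -0.503]
force: [1.6, 0.2, 0.7]
width: 0.0877
gripper_force: 0.0
```

```bash
python3 -c "
from h import *
delta(.5819,-.1473,.155,146.1)"
```

```text
t 4.87 d [0.0825 0.2594 0.0037] turn -1.482 | 1.66 close now -118.81 q6 0.58 F [1.6 0.2 0.7]
```

Emit:
{"name": "jog_arm", "arguments": {
  "moves": [0.088,0.0825,0.2594,0.0037,1.66,0.088,0.0825,0.2594,0.0037,1.66,0.088,0.0825,0.2594,0.0037,1.66,0.088,0.0825,0.2594,0.0037,1.66,0.088,0.0825,0.2594,0.0037,1.66,0.088,0.0825,0.2594,0.0037,1.66,0.088,0.0825,0.2594,0.0037,1.66,0.088,0.0825,0.2594,0.0037,1.66,0.088,0.0825,0.2594,0.0037,1.66,0.088,0.0825,0.2594,0.0037,1.66,0.088,0.0825,0.2594,0.0037,1.66,0.088,0.0825,0.2594,0.0037,1.66,0.088,0.0825,0.2594,0.0037,1.66,0.088,0.0825,0.2594,0.0037,1.66,0.088,0.0825,0.2594,0.0037,1.66,0.088,0.0825,0.2594,0.0037,1.66,0.088,0.0825,0.2594,0.0037,1.66]
}}

```text
t: 6.28
eef_pos: [0.5769, -0.1484, 0.1473]
ee_rot: [3.141, -0.0, -2.163]
force: [0.1, -0.2, -0.7]
width: 0.0879
gripper_force: 0.0
```

Run:
```python
from h import *
delta(.5819,-.1473,.004,146.1)
for n in("scene","top"): cv2.imwrite(f"pics/{n}2.png",arm.grab_frame(n)[:,:,::-1])
s=cv2.imread("pics/scene2.png");t=cv2.imread("pics/top2.png")
cv2.imwrite("pics/m3.png",np.vstack([np.hstack([cv2.resize(s[90:390,120:520],(400,300)),cv2.resize(t[90:300,150:430],(400,300))]),np.hstack([cv2.resize(s[148:192,147:205],(400,300),interpolation=2),cv2.resize(t[192:236,160:218],(400,300),interpolation=2)])]))
```

```text
t 6.28 d [-0.0037 -0.0035  0.1433] turn -0.0002 | 3.141 close now 146.09 q6 -0.67 F [ 0.1 -0.2 -0.7]
```

View pics/m3.png

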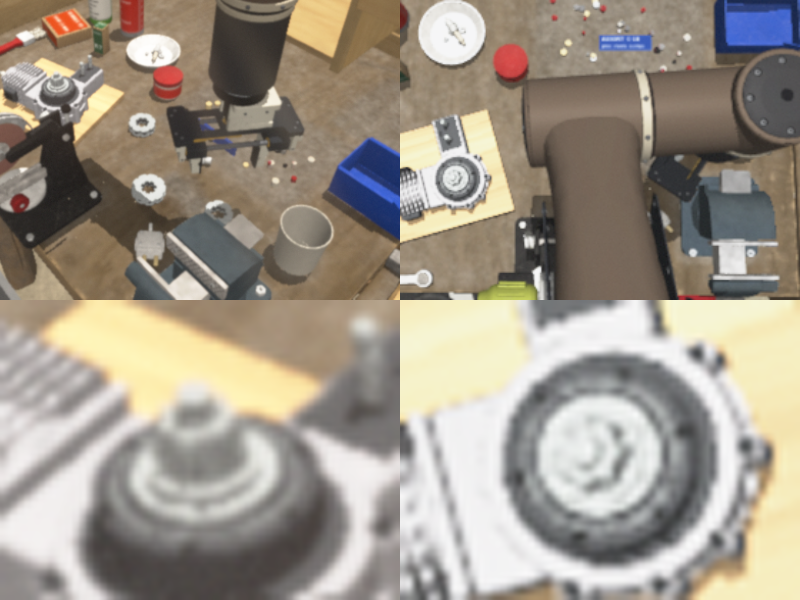

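The old sprocket lies flat on the bench at scene (≈262,214). The bare hub is visible in both views, with its bright washer disc near top (187,214). I'll measure its centre and spline phase.

Run:
```python
from h import *
t=cv2.imread("pics/top2.png")[:,:,::-1].copy();s=cv2.imread("pics/scene2.png")[:,:,::-1].copy()
ug=proj("top",[.5224,.2667,.0965])[0];us=proj("scene",[.5224,.2667,.0965])[0]
A=circ(t,"top",ug,.0965,.0235,.005);B=circ(s,"scene",us,.0965,.0235,.005)
print(A,B,"tri",tri(A[0],B[0]))
inv=lambda im:255-im
A2=circ(inv(t),"top",ug,.088,.0365,.005);B2=circ(inv(s),"scene",us,.088,.0365,.005);print("drum",A2,B2,"tri",tri(A2[0],B2[0]))
for n,im,c in(("top",t,A[1]),("scene",s,B[1])):
  for z in(.114,.1105,.105):
    rr=[.010,.011,.012,.013,.014,.015,.016]
    print(n,z,[(round(r*1e3,1),)+tuple(np.round(harm(p,7),1)) for r,p in zip(rr,polar(im,n,[c[0],c[1],z],rr))])
  # rectified view of the hub end, world x up, y left
  g=np.arange(-.02,.02,.0002);X,Y=np.meshgrid(-g,-g,indexing="ij")
  uv=proj(n,np.c_[c[0]+X.ravel(),c[1]+Y.ravel(),np.full(X.size,.114)]).reshape(X.shape+(2,)).astype(np.float32)
  cv2.imwrite(f"pics/r_{n}.png",cv2.resize(cv2.remap(im,uv[...,0],uv[...,1],cv2.INTER_CUBIC)[:,:,::-1],(400,400)))
cv2.imwrite("pics/r.png",np.hstack([cv2.imread("pics/r_top.png"),cv2.imread("pics/r_scene.png")]))
```

```text
(array([188.38511987, 214.23296944]), array([0.52218298, 0.26554241, 0.0965    ]), np.float64(0.023468732937280024), np.float64(0.00031841202248334165)) (array([176.208403  , 172.69790821]), array([0.51818681, 0.25921848, 0.0965    ]), np.float64(0.023347633995325214), np.float64(0.0005642235612896641)) tri (array([0.52254126, 0.26691166, 0.08926096]), np.float64(0.0001255296890404257))
drum (array([189.53514015, 214.56955529]), array([0.52179242, 0.26401218, 0.088     ]), np.float64(0.04042675538423565), np.float64(0.0006501485861947118)) (array([175.27024058, 171.69102936]), array([0.52364729, 0.27249505, 0.088     ]), np.float64(0.03330719661533066), np.float64(0.0031987570503890918)) tri (array([0.52016397, 0.26332928, 0.09579908]), np.float64(0.002795193485149))
top 0.114 [(10.0, np.float32(9.0), np.float32(16.2)), (11.0, np.float32(11.7), np.float32(16.8)), (12.0, np.float32(10.5), np.float32(17.5)), (13.0, np.float32(5.6), np.float32(18.9)), (14.0, np.float32(1.7), np.float32(32.6)), (15.0, np.float32(4.9), np.float32(39.5)), (16.0, np.float32(5.7), np.float32(39.9))]
top 0.11
[... 848 characters left out ...]
np.float32(6.3), np.float32(6.2)), (16.0, np.float32(4.4), np.float32(4.9))]
scene 0.1105 [(10.0, np.float32(4.6), np.float32(12.1)), (11.0, np.float32(5.6), np.float32(10.8)), (12.0, np.float32(6.5), np.float32(9.5)), (13.0, np.float32(7.2), np.float32(8.0)), (14.0, np.float32(6.9), np.float32(7.3)), (15.0, np.float32(6.7), np.float32(6.6)), (16.0, np.float32(6.4), np.float32(6.6))]
scene 0.105 [(10.0, np.float32(1.7), np.float32(37.7)), (11.0, np.float32(2.5), np.float32(34.6)), (12.0, np.float32(3.8), np.float32(33.2)), (13.0, np.float32(5.2), np.float32(34.2)), (14.0, np.float32(5.7), np.float32(34.3)), (15.0, np.float32(6.5), np.float32(36.0)), (16.0, np.float32(7.8), np.float32(37.4))]
```

View pics/r.png

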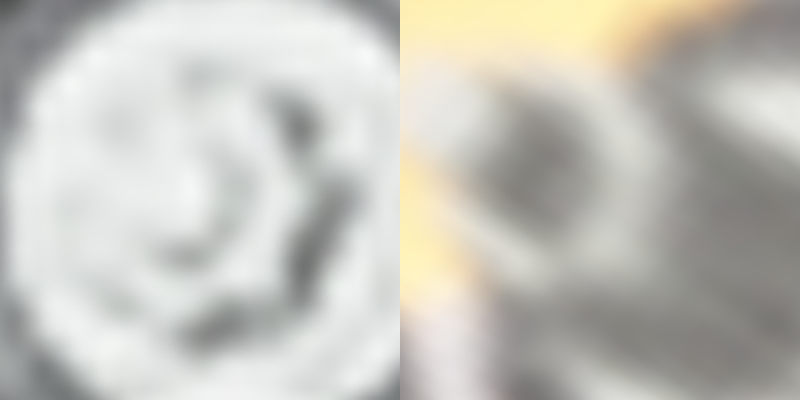

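The right half of the rectified top view shows dark spline grooves, with narrow bright teeth between them near (325,160) and (270,310). I'll recompute with a corrected centre, since the bright disc is at shoulder height.

Run:
```python
from h import *
t=cv2.imread("pics/top2.png")[:,:,::-1].copy();s=cv2.imread("pics/scene2.png")[:,:,::-1].copy()
cs={}
for n,uv in(("top",(188.385,214.233)),("scene",(176.208,172.698))):
    c=plane(n,uv,.092);cs[n]=c;print(n,c.round(4))
for n,im in(("top",t),("scene",s)):
  c=cs[n]
  for z in(.114,.111):
    rr=[.011,.012,.0125,.013,.0135,.014,.015]
    P=polar(im,n,[c[0],c[1],z],rr)
    print(n,z,[(round(r*1e3,1),)+tuple(np.round(harm(p,7),1)) for r,p in zip(rr,P)])
    if z==.114:
        print("angle",list(range(-180,180,10)));
        for r,p in zip(rr,P): print(r,np.roll(p,180)[::10].astype(int))
  X=np.arange(-.02,.02,.0002);U,V=np.meshgrid(-X,-X,indexing="ij")
```

```text
top [0.5224 0.2664 0.092 ]
scene [0.5209 0.264  0.092 ]
top 0.114 [(11.0, np.float32(14.0), np.float32(16.9)), (12.0, np.float32(16.0), np.float32(17.1)), (12.5, np.float32(15.0), np.float32(17.2)), (13.0, np.float32(12.8), np.float32(17.2)), (13.5, np.float32(9.5), np.float32(17.3)), (14.0, np.float32(5.9), np.float32(17.6)), (15.0, np.float32(1.3), np.float32(33.6))]
angle [-180, -170, -160, -150, -140, -130, -120, -110, -100, -90, -80, -70, -60, -50, -40, -30, -20, -10, 0, 10, 20, 30, 40, 50, 60, 70, 80, 90, 100, 110, 120, 130, 140, 150, 160, 170]
0.011 [211 179 173 200 218 203 167 160 187 205 197 181 168 188 207 225 227 212
 204 221 227 223 216 216 229 236 232 224 224 229 230 221 216 217 225 227]
0.012 [185 154 151 181 198 173 131 133 159 180 185 172 142 160 189 217 219 206
 200 221 229 226 221 221 231 237 233 222 222 227 227 215 206 204 217 216]
0.0125 [172 142 144 172 187 156 118 126 146 169 182 176 136 151 183 214 217 206
 202 222 230 227 224 224 232 237 233 223 222 226 225 213 203 199 214 210]
0.013 [162 135 142 167 178 144 115 124 138 159 182 182 137 146 182 213 216 208
 205
[... 2023 characters left out ...]
6 203 228 239
 239 236 234 231 229 232 231 229 227 228 234 235 234 228 218 185 156 152]
0.014 [147 139 139 154 165 162 151 147 142 148 144 145 152 156 174 203 228 240
 239 237 235 234 231 233 232 231 227 230 235 236 235 231 222 189 154 147]
0.015 [148 139 135 144 155 153 143 141 136 138 138 144 154 156 170 201 229 241
 240 239 237 237 234 234 233 233 229 232 235 237 238 237 232 201 158 143]
scene 0.111 [(11.0, np.float32(4.5), np.float32(5.7)), (12.0, np.float32(5.0), np.float32(6.7)), (12.5, np.float32(4.9), np.float32(7.1)), (13.0, np.float32(4.9), np.float32(7.5)), (13.5, np.float32(4.6), np.float32(7.7)), (14.0, np.float32(4.0), np.float32(7.9)), (15.0, np.float32(1.7), np.float32(7.2))]
```

Run:
```python
from h import *
t=cv2.imread("pics/top0.png")[:,:,::-1].copy();t2=cv2.imread("pics/top2.png")[:,:,::-1].copy()
rr=[.010,.011,.012,.013,.014,.015]
print([tuple(np.round(harm(p,7),1)) for p in polar(t,"top",[.5223,.2664,.1145],rr)])
for d in((.001,0),(-.001,0),(0,.001),(0,-.001)): print(d,[tuple(np.round(harm(p,7),1)) for p in polar(t2,"top",[.5224+d[0],.2664+d[1],.114],[.011,.012,.0125])])
```

```text
[(np.float32(11.1), np.float32(15.8)), (np.float32(10.7), np.float32(17.7)), (np.float32(3.6), np.float32(21.4)), (np.float32(8.7), np.float32(42.1)), (np.float32(16.4), np.float32(42.7)), (np.float32(16.3), np.float32(42.5))]
(0.001, 0) [(np.float32(11.3), np.float32(16.0)), (np.float32(14.7), np.float32(16.5)), (np.float32(14.9), np.float32(16.5))]
(-0.001, 0) [(np.float32(13.9), np.float32(17.1)), (np.float32(13.8), np.float32(16.9)), (np.float32(11.9), np.float32(17.1))]
(0, 0.001) [(np.float32(12.1), np.float32(17.5)), (np.float32(15.6), np.float32(17.5)), (np.float32(16.2), np.float32(17.3))]
(0, -0.001) [(np.float32(10.8), np.float32(16.9)), (np.float32(9.8), np.float32(17.8)), (np.float32(7.8), np.float32(18.3))]
```

Emit:
{"name": "jog_arm", "arguments": {
  "moves": [0.088,-0.0037,-0.0035,0.04,0,0.088,-0.0037,-0.0035,0.08,0,0.088,-0.0037,-0.0035,0.11,0,0.088,-0.0037,-0.0035,0.13,0,0.088,-0.0037,-0.0035,0.14,0,0.088,-0.0037,-0.0035,0.1425,0,0.088,-0.0037,-0.0035,0.1425,0]
}}

```text
t: 6.97
eef_pos: [0.5827, -0.1475, 0.0056]
ee_rot: [-3.141, 0.0, -2.163]
force: [0.4, -0.2, 0.1]
width: 0.0878
gripper_force: 0.0
```

```bash
python3 -c "
from h import *
delta(.5819,-.1473,.0045,146.1)"
```

```text
t 6.97 d [0.0002 0.0008 0.0011] turn -0.0009 | 3.141 close now 146.05 q6 -0.67 F [ 0.4 -0.2  0.1]
```

Emit:
{"name": "jog_arm", "arguments": {
  "moves": [0.045,0,0.0008,0.0005,0,0.045,0,0.0008,0.0005,0,0.045,0,0.0008,0.0005,0,0.045,0,0.0008,0.0005,0,0.045,0,0.0008,0.0005,0,0.045,0,0.0008,0.0005,0,0.045,0,0.0008,0.0005,0],
  "grip_n": 40
}}

```text
t: 7.55
eef_pos: [0.582, -0.1468, 0.005]
ee_rot: [-3.14, 0.001, -2.164]
force: [-0.7, 0.6, 5.2]
width: 0.0517
gripper_force: 40.0
```

```bash
python3 -c "
from h import *
delta(.5817,-.1469,.0045,146.1)"
```

```text
t 7.55 d [0.0002 0.0002 0.0005] turn -0.0015 | 3.14 close now 146.01 q6 -0.67 F [-0.7  0.6  5.2]
```

Emit:
{"name": "jog_arm", "arguments": {
  "moves": [0.045,0,0,-0.02,0,0.045,0,0,-0.05,0,0.045,0,0,-0.09,0,0.045,0,0,-0.13,0,0.045,0,0,-0.17,0,0.045,0,0,-0.17,0,0.045,0,0,-0.17,0]
}}

```text
t: 8.13
eef_pos: [0.5821, -0.1467, 0.1768]
ee_rot: [-3.138, 0.003, -2.164]
force: [-0.5, -0.4, -2.5]
width: 0.0509
gripper_force: 40.0
```

```bash
python3 -c "
from h import *
delta(.5224,.2666,.175,119.96)"
```

```text
t 8.13 d [-0.3092  0.2807  0.0018] turn 0.4542 | -2.687 close now 145.99 q6 -0.67 F [-0.5 -0.4 -2.5]
```

Emit:
{"name": "jog_arm", "arguments": {
  "moves": [0.045,-0.3092,0.2807,0.0018,0.4542,0.045,-0.3092,0.2807,0.0018,0.4542,0.045,-0.3092,0.2807,0.0018,0.4542,0.045,-0.3092,0.2807,0.0018,0.4542,0.045,-0.3092,0.2807,0.0018,0.4542,0.045,-0.3092,0.2807,0.0018,0.4542,0.045,-0.3092,0.2807,0.0018,0.4542,0.045,-0.3092,0.2807,0.0018,0.4542,0.045,-0.3092,0.2807,0.0018,0.4542,0.045,-0.3092,0.2807,0.0018,0.4542,0.045,-0.3092,0.2807,0.0018,0.4542,0.045,-0.3092,0.2807,0.0018,0.4542,0.045,-0.3092,0.2807,0.0018,0.4542,0.045,-0.3092,0.2807,0.0018,0.4542]
}}

```text
t: 9.3
eef_pos: [0.5207, 0.2654, 0.1712]
ee_rot: [-3.141, -0.003, -2.619]
force: [0.7, -1.1, -2.2]
width: 0.0514
gripper_force: 40.0
```

```bash
python3 -c "
from h import *
delta(.5224,.2668,.134,119.96)"
```

```text
t 9.3 d [-0.0023  0.0004  0.0372] turn 0.0 | -3.142 close now 119.96 q6 -1.85 F [ 0.7 -1.1 -2.2]
```

Emit:
{"name": "jog_arm", "arguments": {
  "moves": [0.045,-0.0023,0.0004,0.015,0,0.045,-0.0023,0.0004,0.03,0,0.045,-0.0023,0.0004,0.0372,0,0.045,-0.0023,0.0004,0.0372,0,0.045,-0.0023,0.0004,0.0372,0]
}}

```text
t: 9.72
eef_pos: [0.5233, 0.2668, 0.1353]
ee_rot: [-3.141, -0.001, -2.62]
force: [-0.1, 0.2, -0.8]
width: 0.0514
gripper_force: 40.0
```

```bash
python3 -c "
from h import *
delta(.5224,.2668,.122,119.96)"
```

```text
t 9.72 d [0.0008 0.0005 0.0133] turn -0.0009 | 3.141 close now 119.91 q6 -1.85 F [-0.1  0.2 -0.8]
```

Emit:
{"name": "jog_arm", "arguments": {
  "moves": [0.045,0.0008,0.0005,0.004,0,0.045,0.0008,0.0005,0.008,0,0.045,0.0008,0.0005,0.011,0,0.045,0.0008,0.0005,0.0135,0,0.045,0.0008,0.0005,0.0155,0,0.045,0.0008,0.0005,0.0175,0,0.045,0.0008,0.0005,0.0175,0]
}}

```text
t: 10.3
eef_pos: [0.5221, 0.2679, 0.1175]
ee_rot: [-3.142, -0.001, -2.618]
force: [0.2, 0.6, -1.0]
width: 0.0512
gripper_force: 40.0
```

```bash
python3 -c "
from h import *
delta(.5224,.2668,.110,119.96)"
```

```text
t 10.3 d [ 0.0003 -0.0011  0.0075] turn 0.0003 | -3.141 close now 119.97 q6 -1.85 F [ 0.2  0.6 -1. ]
```

Emit:
{"name": "jog_arm", "arguments": {
  "moves": [0.045,0.0001,-0.0005,0.002,0,0.045,0.0001,-0.0005,0.004,0,0.045,0.0001,-0.0005,0.006,0,0.045,0.0001,-0.0005,0.0075,0,0.045,0.0001,-0.0005,0.0075,0]
}}

```text
t: 10.72
eef_pos: [0.5223, 0.2673, 0.11]
ee_rot: [-3.142, -0.001, -2.619]
force: [0.8, 0.0, -2.3]
width: 0.0519
gripper_force: 40.0
```

```bash
python3 -c "
from h import *
delta(.5224,.2668,.097,119.96)"
```

```text
t 10.72 d [ 0.0002 -0.0005  0.013 ] turn 0.0001 | -3.141 close now 119.97 q6 -1.85 F [ 0.8  0.  -2.3]
```

Emit:
{"name": "jog_arm", "arguments": {
  "moves": [0.045,0,-0.0002,0.003,0,0.045,0,-0.0002,0.006,0,0.045,0,-0.0002,0.009,0,0.045,0,-0.0002,0.011,0,0.045,0,-0.0002,0.0125,0,0.045,0,-0.0002,0.0135,0,0.045,0,-0.0002,0.0135,0],
  "grip_n": 55
}}

```text
t: 11.3
eef_pos: [0.5227, 0.2674, 0.0973]
ee_rot: [-3.141, 0.0, -2.618]
force: [-2.5, -1.0, 5.6]
width: 0.0512
gripper_force: 55.0
```

```bash
python3 -c "
from h import *
delta(.5224,.2668,.097,119.96)"
```

```text
t 11.3 d [ 0.0005 -0.0003  0.0003] turn 0.0005 | -3.141 close now 119.99 q6 -1.85 F [-2.5 -1.   5.6]
```

Emit:
{"name": "jog_arm", "arguments": {
  "moves": [0.045,0,0,0.0006,0,0.045,0,0,0.0012,0,0.045,0,0,0.0012,0,0.045,0,0,0.0012,0]
}}

```text
t: 11.63
eef_pos: [0.5227, 0.2673, 0.097]
ee_rot: [-3.141, 0.001, -2.618]
force: [-4.6, -2.1, 11.0]
width: 0.0514
gripper_force: 55.0
```

```bash
python3 -c "
from h import *
delta(.5224,.2668,.097,119.96)"
```

```text
t 11.63 d [ 0.0005 -0.0003 -0.    ] turn 0.0006 | -3.141 close now 119.99 q6 -1.85 F [-4.6 -2.1 11. ]
```

Emit:
{"name": "jog_arm", "arguments": {
  "moves": [0.045,0,0,0.0006,0,0.045,0,0,0.0006,0,0.045,0,0,0.0006,0,0.045,0,0,0.0006,0]
}}

```text
t: 11.97
eef_pos: [0.5227, 0.2674, 0.0969]
ee_rot: [-3.141, 0.001, -2.618]
force: [-6.9, -2.1, 14.4]
width: 0.0512
gripper_force: 55.0
```

Run:
```python
from h import *
s=arm.grab_frame("scene")[:,:,::-1];cv2.imwrite("pics/scene3.png",s)
cv2.imwrite("pics/m4.png",np.hstack([cv2.resize(s[60:300,120:360],(400,400)),cv2.resize(s[135:205,142:212],(400,400),interpolation=2)]))
x=arm.get_state();print(x["force"],x["eef_pos"],x["width"],x["t"])
```

```text
[-7.17742154 -1.77532411 15.17035256] [0.52270834 0.267357   0.09693964] 0.05118040136753106 12.0167
```

View pics/m4.png

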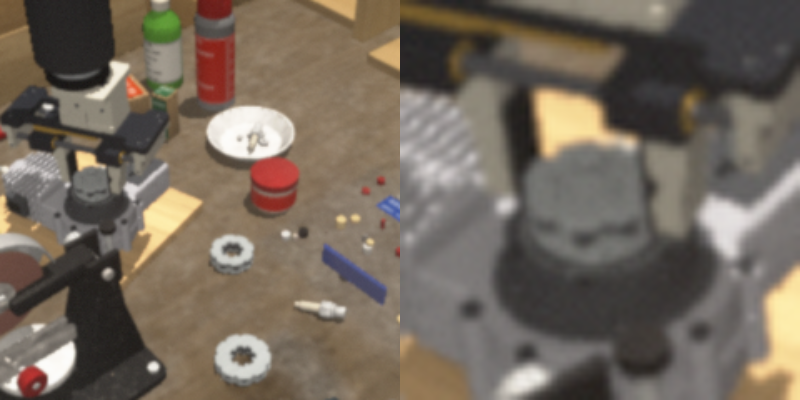

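The new sprocket sits level and low on the drum between the fingers (crop near 590,210). The old one lies flat on the bench at crop (232,253). The push of about 15 N is against solid contact, so it is home.

```bash
python3 -c "
from station import arm
print(arm.job_done())"
```

```text
the job is handed in; nothing more can be done
None
```

The old sprocket lies flat on the bench, and the new one is meshed on the hub and held pressed home at about 15 N, handed in at 12 s; the hand-in returned no verdict.

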